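# Wake the beacon console and sound the test tone

### The arm

A 6-joint arm with a two-finger parallel gripper is mounted at the origin on the work surface. World frame = base frame: x ahead of the robot, y to its left, z up, the work surface at z = 0. Lengths are in m, angles in rad, forces in N, time in s.
With the tool pointing down it reaches from about 0.35 to 0.775 m from the base axis. Payload 5.5 kg.
Tool frame: the origin (TCP) lies between the finger pads; the fingertips stand 19 mm ahead of it and the grasp point (between the pads) is the TCP; z points along the fingers, y is the line along which they close (so a half turn about z gives the same grasp; the last joint's range is limited). The gripper opens to 85 mm and grips with 20 to 120 N. Pads are 22 mm wide; open, the fingers measure 114 mm over their backs; the gripper's body (76 mm by 85 mm) begins 54 mm behind the grasp point. The pads swing forward as they close: fully open they stand 13 mm farther back than shut.
Start: joints at [-1.337, 0.313, 0.046, 1.304, 0, 1.431], TCP at [0.21, -0.535, 0.25] pointing down, gripper open.
Joint ranges: [-2.76, 2.76], [-0.86, 1.69], [-1.03, 1.26], [-2.2, 2.34], [-1.47, 1.5], [-3.14, 3.14]. Speed limits (rad/s): [2.57, 2.57, 3.14, 3.14, 3.14, 3.14].

### API

Orientations are given as a unit quaternion [w, x, y, z].
In Python, from workcell import env gives the robot as it stands.
- The arm moves only by the tool carry_out, never from a script. Its argument "increments" is a list that holds one entry, the list of rows, each a list of 6 numbers: the shift along the tool's x, y, z each as a share of 50 cm, from -1 to 1, then the turn, a rotation vector about the tool's x, y, z each as a share of 2 pi rad, from -1 to 1. In form: [[[x, y, z, ax, ay, az], ...]]. A call has 1 to 5 rows; each row is the pose to reach, as a shift and turn from the pose commanded when the call began, along the tool's axes at that moment, turning the shorter way round; what a row does not reach only later rows make up. A row lasts 1/8 s, in which the tool goes at most 62.5 mm and 10.7 degrees, less where a joint would pass 70% of its speed; a pose out of reach is approached as far as the arm can. A call with a number of a shift or a turn outside -1 to 1 is refused whole. A call with a gripper value outside its range is refused whole. "jaw" is the closure, from 0 (fully open) to 1 (shut), set as the call begins (left out, the last holds). The fingers move at their own pace and stop on an object; "squeeze" is the grip in N (left out, the last holds). Time passes only in rows, so rows that repeat a pose let the fingers close. It gives the time, the measured TCP pose, the force, the opening and the grip force at its end, in the units of the state.
- env.get_state(): the state, without advancing time (a new reading comes with each control period).
- env.read_camera(name): name is "scene" or "top"; returns a dict with "frame" (420x560x3 uint8, blue, green, red), "z_map" (420x560 float32, m along the optical axis (not along the pixel's ray), 0 where there is no reading), "intrinsics" (3x3 intrinsics, pixels), "R" (3x3) and "t" (3): a world point X has camera coordinates R X + t. Camera axes: x right, y down, z forward; pixel columns grow to the right and rows downward; lengths in m; the calibration is good to about 2 mm. A picture is of the moment at which its call begins.
- env.hand_in(): hands the job in; it is judged then, once.
Trained networks look in the newest picture that a camera, given by its name, has taken for a name from the list of things; names that differ only in an ending like _2 or _b are one class to them, and where a whole thing is asked for, a point or a joint stands for the part that bears it (a point fixed in the world has none). Each returns a list of dicts, best first, with "score" (0 to 1); they miss things now and then, are a little off and sometimes report something else, mostly with a low value. They report only what shows in the picture. A call takes as long as a camera call. They do not tell look-alikes from the thing itself.
- env.find_in(camera, name): "position" ([x, y, z] in m, in world coordinates, good to about 4 mm: the middle of the surface that is visible of it).
The state is a dict: "clock": time; "joint_pos": joint angles; "qvel": joint speeds; "tau": joint torques, N m; "tcp_pos": TCP position; "orientation": TCP orientation; "wrist_force": force on the tool from outside, world axes, zero at the start; "ft_torque": the same for the moment, N m; "finger_gap": finger opening in m; "grip_force": force on a finger pad.
Only numpy, scipy, OpenCV 4.12 (cv2) and the standard library are available. Lean on these libraries where they do the work, as an engineer would, in place of code of your own. Each camera call takes 0.05 s, during which the arm holds its last target. There are 200 camera calls.

### The job

Get the beacon console on the counter ready for the morning check: raise its stiff display lid until it stands by itself 60 degrees open, in line with the yellow mark on the arc beside it. Then push the red plunger of the yellow sounder right down to its stop, hold it there for a second and let it spring back up. Leave the lid standing at 60 degrees, and leave the other things on the counter where they are.

Things in the scene. Friction and masses are not known exactly. Their poses are not given: they have to be found in the camera images.
- console: green instrument case, fixed, 180 (x) x 200 (y) x 53 mm high, under a lid. Origin: centre of its underside; z up, x from the lid's free edge (front, near the robot) to its hinge, y along the hinge. On its +y side, at y = 108 mm, stands a solid 6 mm thick black quarter arc of 100 mm radius about the hinge line, with a yellow mark 60 degrees up from lid-shut.
- lid (a joint): opening angle of the console's lid, rad: 0 shut and level, grows as the free front edge rises up and back; stop at 1.92; 60 degrees = 1.047. The lid is a green plate 170 mm from hinge line to free edge, 196 mm wide, 12 mm thick, about 0.45 kg. The hinge is stiff: friction holds the lid at any angle; raising it by the bar takes 4 to 8 N. It starts shut or up to 0.3 ajar.
- lid_bar (a point): centre of the lid's orange handle bar: round, 16 mm diameter, 50 mm long, parallel to the hinge, on two thin stems 38 mm out beyond the middle of the lid's free edge, 208 mm from the hinge line; moves with the lid, axes of the lid (the console's when shut). 62 mm above the counter when shut, with free space below it, ahead of it and beyond its flat ends.
- lid_hinge (a point): middle of the lid's hinge line, fixed on the console, at x = +85 mm, y = 0, z = 62 mm in the console's frame; the hinge line runs along the console's y axis and the lid's mid-plane passes through it. Axes as the console.
- sounder: round yellow sounder, fixed to the counter, 110 mm diameter, 50 mm high without its plunger. Origin: centre of its underside, z up.
- plunger (a joint): travel of the sounder's red plunger, m: 0 up, 0.014 fully down on its stop. A spring pushes it up: it begins to move at about 2 N and takes about 9 N fully down; it springs back when let go.
- plunger_top (a point): centre of the flat top of the red mushroom-shaped plunger head (50 mm wide, 14 mm thick); moves with it, 80 mm above the counter when up.
- gps: bystander, loose: scratched white GPS receiver lying flat, 75 x 155 x 34 mm; origin at its underside.
- boot: bystander, loose: black rubber battery boot, 110 x 55 x 59 mm; origin at its underside.
- insulator: bystander, loose: red ribbed ceramic insulator standing up, 64 mm diameter, 95 mm high; origin at its underside.
- axe_head: bystander, loose: aluminium ice axe head lying flat, 220 x 60 x 22 mm; origin at its underside.
- mug: bystander, loose: blue mug, 80 mm wide, 85 mm high; origin at its underside.
Things that resemble listed ones, but are neither listed nor needed, are in the scene too. There is more than one size of the sounder; the job needs the smaller.

How it is judged:
On the way, in this order (a step that is already met when the one before it is completed fails the run):
1. the lid stands by itself, untouched, 55 to 65 degrees open (value of joint lid between 0.96 and 1.135 rad and velocity of joint lid between -0.05 and 0.05 rad/s and contact force between console and anything else below 0.3 N), for 0.3 s.
2. the plunger is on its stop (within 1.5 mm) and held there for over half a second (value of joint plunger above 0.0125 m), for 0.6 s.
At the end, for the whole second after the job is handed in: the lid stands still 60 degrees open, within 5 degrees, and the plunger has sprung back up (within 2 mm) (value of joint lid between 0.96 and 1.135 rad and value of joint plunger below 0.002 m and velocity of joint lid between -0.03 and 0.03 rad/s); the robot touches nothing.
It fails at once if the GPS receiver, boot or axe head is moved more than 30 mm or tipped (distance of any of gps, boot, axe_head from where it was at the start of the episode above 0.03 m or angle between any of gps, boot, axe_head's own z axis and vertical above 0.5 rad).
It fails at once if the insulator or mug is moved more than 30 mm or tipped (distance of any of insulator, mug from where it was at the start of the episode above 0.03 m or angle between any of insulator, mug's own z axis and vertical above 0.5 rad).
It also fails if it takes over 51 s, if anything falls off the work surface, if the arm or the gripper's body presses on something with over 40 N, if the wrist force passes 120 N, or if a joint passes its speed limit or range.

## Working session

There is one attempt and no reset: what is moved stays moved. The work goes in short steps, Python scripts to look and compute and a tool call to move; the robot and the scene stay as the last step left them, time stands still between calls to the robot, and variables do not carry over. Pictures are saved under pics/ and viewed, at most 10 in all, crops included, and the job is handed in when it is done.

Besides the shell and the picture viewer there is one more tool, called after "Call:" by a JSON object that holds its "op" and its "data". carry_out: Moves the arm, as the interface text tells. Its arguments: {"type":"object","properties":{"increments":{"type":"array","items":{"type":"array","items":{"type":"array","items":{"type":"number","minimum":-1,"maximum":1}}}},"jaw":{"type":"number"},"squeeze":{"type":"number"}},"required":["increments"]}

```bash
mkdir -p pics
cat > h.py <<'E'
import numpy as np, cv2
from workcell import env
def world(c,u,v):
    K,R,t=c["intrinsics"],c["R"],c["t"]; z=c["z_map"][int(v),int(u)]
    return R.T@(z*np.linalg.solve(K,[u,v,1])-t)
def cloud(c):
    K,R,t=c["intrinsics"],c["R"],c["t"]; z=c["z_map"]; v,u=np.indices(z.shape)
    p=np.stack([u,v,np.ones_like(u)],-1)@np.linalg.inv(K).T*z[...,None]
    return (p-t)@R
def proj(c,X):
    p=c["intrinsics"]@(c["R"]@np.array(X)+c["t"]); return p[:2]/p[2]
E
python3 - <<'E'
from h import *
np.set_printoptions(precision=4,suppress=True)
for n in("scene","top"):
    c=env.read_camera(n); cv2.imwrite(f"pics/{n}0.png",c["frame"]); np.savez(f"{n}0.npz",**c)
    for k in("console","lid_bar","sounder","plunger_top","gps","boot","insulator","axe_head","mug"):
        for d in env.find_in(n,k): print(n,k,np.round(d["position"],3),round(d["score"],2),np.round(proj(c,d["position"])))
s=env.get_state();print(s)
E
```

```text
scene console [ 0.688 -0.019  0.076] 0.61 [231. 230.]
scene lid_bar [ 0.68  -0.039  0.081] 0.6 [230. 223.]
scene sounder [0.735 0.348 0.061] 0.74 [299. 330.]
scene sounder [0.511 0.369 0.042] 0.69 [364. 291.]
scene plunger_top [0.716 0.336 0.112] 0.91 [301. 315.]
scene gps [ 0.49  -0.304  0.033] 0.92 [230. 153.]
scene boot [ 0.304 -0.339  0.034] 0.66 [267. 122.]
scene insulator [ 0.687 -0.02   0.08 ] 0.17 [231. 229.]
scene axe_head [0.348 0.199 0.014] 0.96 [362. 228.]
scene axe_head [0.506 0.359 0.077] 0.39 [364. 282.]
scene mug [0.35  0.443 0.045] 0.79 [423. 277.]
scene mug [ 0.687 -0.02   0.079] 0.58 [231. 229.]
scene mug [0.501 0.36  0.078] 0.3 [366. 281.]
top console [ 0.661 -0.039  0.081] 0.82 [291. 174.]
top lid_bar [ 0.672 -0.043  0.081] 0.82 [292. 171.]
top sounder [0.695 0.323 0.062] 0.97 [185. 178.]
top sounder [0.486 0.352 0.042] 0.76 [182. 240.]
top plunger_top [0.496 0.36  0.085] 0.63 [177. 235.]
top plunger_top [0.708 0.332 0.114] 0.57 [179. 170.]
top gps [ 0.483 -0.318  0.028] 0.93 [377. 219.]
top gps [0.496 0.358 0.082] 0.7 [178. 235.]
top boot [ 0.305 -0.344  0.034] 0.6 [394. 270.]
top insulator [ 0.369 -0.138  0.081] 0.55 [332. 256.]
top insulator [0.346 0.448 0.024] 0.29 [157. 285.]
top axe_head [0.347 0.192 0.016] 0.95 [234. 276.]
top mug [0.348 0.45  0.023] 0.84 [157. 284.]
{'clock': 1.0, 'joint_pos': array([-1.3366,  0.3132,  0.0461,  1.3036, -0.    ,  1.4312]), 'qvel': array([-0.0009, -0.0003, -0.0003, -0.    , -0.0011, -0.0014]), 'tau': array([  0.002 , -48.0476,  29.8816,   0.0004,   0.0001,  -0.    ]), 'tcp_pos': array([ 0.21  , -0.5353,  0.2503]), 'orientation': array([0.0001, 0.9826, 0.1858, 0.    ]), 'wrist_force': array([-0.2913, -0.6556,  0.4532]), 'ft_torque': array([ 0.0191,  0.009 , -0.0272]), 'grip_force': 0.0, 'finger_gap': 0.08522316242515583}
```

View pics/scene0.png

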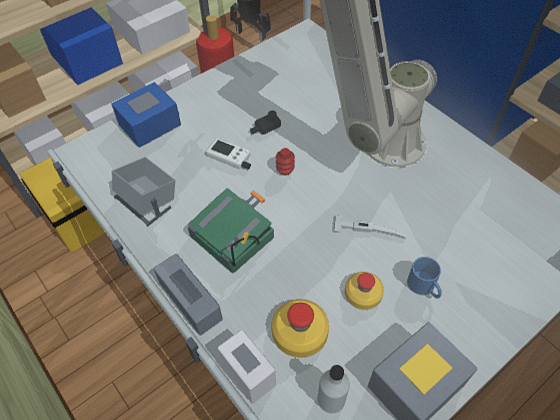

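View pics/top0.png

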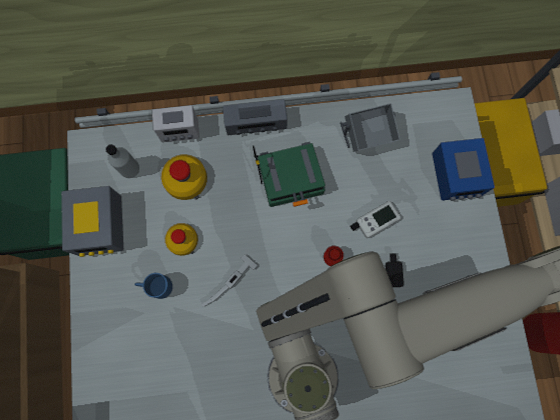

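The green console is at scene (231,230) and top (291,174), with its orange bar at scene (257,197) and top (300,203). The small sounder is at scene (365,290) and top (181,238). Next I'll measure them accurately and zoom in on the bar.

Run:
```python
from h import *
np.set_printoptions(precision=4,suppress=True)
for n in("scene","top"):
    c=dict(np.load(f"{n}0.npz")); P=cloud(c); hsv=cv2.cvtColor(c["frame"],cv2.COLOR_BGR2HSV); H,S,V=hsv[...,0].astype(int),hsv[...,1],hsv[...,2]
    z=c["z_map"]>0
    def box(x0,x1,y0,y1): return z&(P[...,0]>x0)&(P[...,0]<x1)&(P[...,1]>y0)&(P[...,1]<y1)
    con=box(.5,.85,-.2,.13)
    o=con&(H>4)&(H<17)&(S>150)&(V>110)
    Q=P[o]; m=Q.mean(0); w,U=np.linalg.eigh(np.cov(Q.T)); print(n,"bar",len(Q),m,U[:,2],np.sqrt(w), Q.min(0),Q.max(0), np.argwhere(o).mean(0))
    g=con&(H>60)&(H<90)&(S>80)&(P[...,2]>.055)
    Q=P[g]; 
    for _ in range(6):
        m=Q.mean(0);U=np.linalg.svd(Q-m,full_matrices=False)[2]; nn=U[2]*np.sign(U[2,2]); d=(P[g]-m)@nn; Q=P[g][abs(d)<.004]
    r=cv2.minAreaRect(Q[:,:2].astype(np.float32)); print("lid",len(Q),m,nn,np.degrees(np.arccos(nn[2])),r, cv2.boxPoints(r))
    yb=con&(H>20)&(H<35)&(S>150); print("yellow",P[yb].mean(0) if yb.any() else 0, yb.sum())
    rd=box(.42,.58,.28,.44)&((H<6)|(H>174))&(S>130)&(P[...,2]>.065)
    Q=P[rd]; top=Q[Q[:,2]>np.percentile(Q[:,2],80)-.006]; print("plunger",len(Q),top.mean(0),cv2.minEnclosingCircle(top[:,:2].astype(np.float32)))
    u,v=proj(c,[.62,-.05,.06]).astype(int)
    I=cv2.resize(c["frame"][v-60:v+60,u-70:u+70],None,fx=4,fy=4,interpolation=cv2.INTER_CUBIC); print(u-70,v-60)
    globals()[n]=I
cv2.imwrite("pics/crop.png",cv2.resize(np.hstack([scene,top]),(800,343)))
```

```text
scene bar 52 [ 0.5608 -0.0543  0.099 ] [-0.1279  0.9918  0.0041] [0.0026 0.0047 0.0154] [ 0.5524 -0.0838  0.0917] [ 0.5681 -0.0317  0.1065] [196.2692 257.5962]
lid 1812 [ 0.6841 -0.0382  0.0798] [0.1503 0.018  0.9885] 8.709316503624182 ((0.6826785802841187, -0.038670316338539124), (0.16855251789093018, 0.19691099226474762), 7.555181503295898) [[ 0.5862  0.0478]
 [ 0.6121 -0.1474]
 [ 0.7792 -0.1252]
 [ 0.7533  0.07  ]]
yellow [0.7002 0.072  0.153 ] 12
plunger 210 [0.4992 0.3598 0.0794] ((0.4993208050727844, 0.36116689443588257), 0.02558203972876072)
173 154
top bar 57 [ 0.5546 -0.0564  0.0998] [ 0.1341 -0.9892 -0.0589] [0.0039 0.0043 0.0142] [ 0.5462 -0.0809  0.0874] [ 0.5633 -0.0328  0.108 ] [202.3684 299.9298]
lid 1514 [ 0.6722 -0.0372  0.0809] [0.1474 0.0199 0.9889] 8.554954474358945 ((0.666627049446106, -0.04051244258880615), (0.18378005921840668, 0.1951623558998108), 7.339526176452637) [[ 0.563   0.0445]
 [ 0.588  -0.149 ]
 [ 0.7702 -0.1256]
 [ 0.7453  0.068 ]]
yellow [0.6982 0.0693 0.1366] 14
plunger 145 [0.4931 0.3577 0.081 ] ((0.4912269413471222, 0.357992947101593), 0.02247653901576996)
225 126
```

View pics/crop.png

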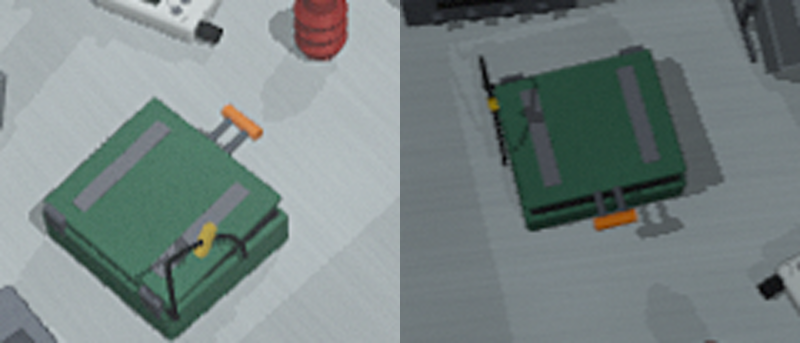

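The crop shows the bar clear of the case, with two stems and free ends, so I'll grip it across its flat ends with the tool pointing down. The lid is about 8.6° open and the console is yawed 7.5°. Estimates in metres: hinge (0.762, -0.028, 0.062), bar (0.558, -0.055, 0.093), plunger (0.496, 0.360, 0.080). I'll move above the bar first.

Call:
{"op": "carry_out", "data": {"increments": [[[0.99,-0.64,0,0,0,-0.46],[0.99,-0.64,0,0,0,-0.46],[0.99,-0.64,0,0,0,-0.46],[0.99,-0.64,0,0,0,-0.46],[0.99,-0.64,0,0,0,-0.46]]]}}

```text
clock: 1.62
tcp_pos: [0.3933, -0.28, 0.2506]
orientation: [0.001, 0.791, 0.612, 0.0]
wrist_force: [1.1, -0.6, 0.9]
finger_gap: 0.0857
grip_force: 0.0
```

```bash
cat >> h.py <<'E'
from scipy.spatial.transform import Rotation as Ro
np.set_printoptions(precision=4,suppress=True)
def inc(pos,yaw):
    "increments from the measured pose to a tool-down pose with tool x at yaw"
    s=env.get_state(); q=s["orientation"]; A=Ro.from_quat(np.r_[q[1:],q[0]])
    B=Ro.from_euler("z",yaw)*Ro.from_euler("x",np.pi)
    print(s["clock"],s["tcp_pos"],"F",s["wrist_force"],"gap",s["finger_gap"],s["grip_force"],"j",s["joint_pos"])
    print("inc",A.inv().apply(np.array(pos)-s["tcp_pos"])/.5,(A.inv()*B).as_rotvec()/2/np.pi)
E
python3 -c "
from h import *
inc([.558,-.055,.25],np.radians(187.5))"
```

```text
1.625 [ 0.3933 -0.28    0.2506] F [ 1.1336 -0.6418  0.8713] gap 0.08567182236361107 0.0 j [-0.7852  0.1338 -0.1831  1.2528  0.      1.0394]
inc [0.5182 0.206  0.0011] [ 0.      0.0002 -0.3112]
```

Call:
{"op": "carry_out", "data": {"increments": [[[0.518,0.206,0,0,0,-0.311],[0.518,0.206,0,0,0,-0.311],[0.518,0.206,0,0,0,-0.311],[0.518,0.206,0,0,0,-0.311],[0.518,0.206,0,0,0,-0.311]]]}}

```text
clock: 2.25
tcp_pos: [0.5598, -0.0548, 0.2502]
orientation: [0.0, 0.427, 0.904, 0.0]
wrist_force: [-0.2, -0.5, 0.6]
finger_gap: 0.0856
grip_force: 0.0
```

```bash
python3 -c "
from h import *
inc([.558,-.055,.25],np.radians(187.5))"
```

```text
2.25 [ 0.5598 -0.0548  0.2502] F [-0.1982 -0.4976  0.6036] gap 0.08559897728753477 0.0 j [-0.2404  0.2883  0.0115  1.2935  0.0003  0.6429]
inc [ 0.002  -0.0031  0.0004] [ 0.0001  0.0001 -0.1614]
```

Call:
{"op": "carry_out", "data": {"increments": [[[0.002,-0.003,0,0,0,-0.161],[0.002,-0.003,0,0,0,-0.161],[0.002,-0.003,0,0,0,-0.161],[0.002,-0.003,0,0,0,-0.161],[0.002,-0.003,0,0,0,-0.161]]]}}

```text
clock: 2.88
tcp_pos: [0.5566, -0.0578, 0.2503]
orientation: [0.0, -0.025, 1.0, -0.0]
wrist_force: [-0.1, -0.2, -0.1]
finger_gap: 0.0854
grip_force: 0.0
```

```bash
python3 -c "
from h import *
inc([.558,-.055,.092],np.radians(187.5))
c=env.read_camera('scene');u,v=proj(c,[.558,-.055,.1]).astype(int)
cv2.imwrite('pics/s1.png',cv2.resize(c['frame'][v-90:v+50,u-100:u+100],None,fx=4,fy=4))
print(u-100,v-90, proj(c,[.558,-.055,.093]))"
```

```text
2.875 [ 0.5566 -0.0578  0.2503] F [-0.1221 -0.1544 -0.0618] gap 0.08535523711212081 0.0 j [-0.2469  0.283   0.0045  1.2923 -0.0001 -0.2978]
inc [-0.0031  0.0055  0.3166] [-0.      0.     -0.0127]
158 105 [258.2677 196.8368]
```

View pics/s1.png

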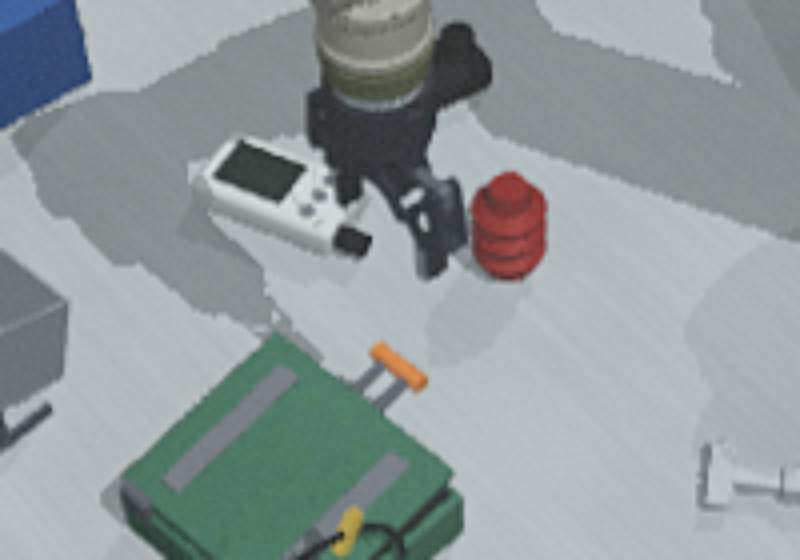

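The gripper hangs above the bar, which shows at crop (400,366), or scene (258,196.5). That matches my estimate, and the fingers straddle the bar along its axis. Next I'll descend.

Call:
{"op": "carry_out", "data": {"increments": [[[-0.003,0.005,0.1,0,0,-0.013],[-0.003,0.005,0.2,0,0,-0.013],[-0.003,0.005,0.27,0,0,-0.013],[-0.003,0.005,0.316,0,0,-0.013],[-0.003,0.005,0.316,0,0,-0.013]]]}}

```text
clock: 3.55
tcp_pos: [0.5563, -0.0549, 0.0904]
orientation: [-0.002, -0.062, 0.998, 0.001]
wrist_force: [-0.6, 0.1, 0.3]
finger_gap: 0.0854
grip_force: 0.0
```

Call:
{"op": "carry_out", "data": {"increments": [[[0,0,0,0,0,0],[0,0,0,0,0,0],[0,0,0,0,0,0],[0,0,0,0,0,0],[0,0,0,0,0,0]]], "jaw": 1, "squeeze": 40}}

```text
clock: 4.18
tcp_pos: [0.5592, -0.057, 0.094]
orientation: [0.001, -0.062, 0.998, -0.002]
wrist_force: [-0.4, -4.7, 0.4]
finger_gap: 0.0489
grip_force: 44.7
```

```bash
python3 -c "
from h import *
inc([.558,-.055,.092],np.radians(187.5))"
```

```text
4.175 [ 0.5592 -0.057   0.094 ] F [-0.4227 -4.7161  0.4146] gap 0.048944164801542366 44.68533754348755 j [-0.243   0.3806 -0.2565  0.9299 -0.0029 -0.368 ]
inc [0.0018 0.0044 0.0039] [-0.0006  0.0004 -0.0009]
```

The grip is on at a 49 mm gap. Next I'll raise the bar along its arc of 208 mm radius.

Call:
{"op": "carry_out", "data": {"increments": [[[-0.005,0,-0.022,0,0,0],[-0.013,0,-0.058,0,0,0],[-0.026,0,-0.093,0,0,0],[-0.047,0,-0.139,0,0,0],[-0.047,0,-0.139,0,0,0]]]}}

```text
clock: 4.8
tcp_pos: [0.583, -0.0539, 0.1641]
orientation: [0.002, -0.062, 0.998, -0.002]
wrist_force: [0.8, -7.2, 0.9]
finger_gap: 0.0494
grip_force: 44.4
```

```bash
python3 -c "
from h import *
t=np.radians(60);ex=np.array([.9914,.1305,0])
inc(np.array([.762,-.028,.062])+.208*(-np.cos(t)*ex+[0,0,np.sin(t)]),np.radians(187.5))"
```

```text
4.8 [ 0.583  -0.0539  0.1641] F [ 0.8478 -7.2111  0.9215] gap 0.04938109461097085 44.37556743621826 j [-0.2281  0.3674 -0.0909  1.1078 -0.0026 -0.3531]
inc [-0.1543  0.005  -0.1556] [-0.0006  0.0006 -0.0009]
```

Call:
{"op": "carry_out", "data": {"increments": [[[-0.032,0.002,-0.049,0,0,0],[-0.07,0.004,-0.092,0,0,0],[-0.113,0.006,-0.131,0,0,0],[-0.156,0.008,-0.159,0,0,0],[-0.156,0.008,-0.159,0,0,0]]]}}

```text
clock: 5.42
tcp_pos: [0.6603, -0.0437, 0.2424]
orientation: [0.002, -0.062, 0.998, -0.005]
wrist_force: [3.1, -15.7, 1.6]
finger_gap: 0.0488
grip_force: 47.7
```

```bash
cat >> h.py <<'E'
def lid(tag=None):
    "opening angle from the lid plane, and from the bar's height"
    for n in("scene","top"):
        c=env.read_camera(n); P=cloud(c); h=cv2.cvtColor(c["frame"],cv2.COLOR_BGR2HSV); H,S,V=h[...,0].astype(int),h[...,1],h[...,2]
        con=(c["z_map"]>0)&(abs(P[...,0]-.69)<.15)&(abs(P[...,1]+.04)<.14)
        Q0=Q=P[con&(H>60)&(H<90)&(S>80)&(P[...,2]>.085)]
        for _ in range(8):
            m=Q.mean(0);w=np.linalg.svd(Q-m,full_matrices=False)[2][2]; Q=Q0[abs((Q0-m)@w)<.005]
        B=P[con&(H>4)&(H<17)&(S>150)&(V>110)]
        a=np.degrees(np.arccos(abs(w[2])))
        print(n,"lid",len(Q),len(Q0),m,w,a,"bar",len(B),B.mean(0) if len(B) else 0)
        if tag: cv2.imwrite(f"pics/{n}{tag}.png",c["frame"])
E
python3 -c "
from h import *
t=np.radians(60);ex=np.array([.9914,.1305,0])
inc(np.array([.762,-.028,.062])+.208*(-np.cos(t)*ex+[0,0,np.sin(t)]),np.radians(187.5))
lid('2')"
```

```text
5.425 [ 0.6603 -0.0437  0.2424] F [  3.1488 -15.696    1.6397] gap 0.04878008042944086 47.73300647735596 j [-0.1836  0.4869  0.2857  1.3643 -0.0087 -0.3069]
inc [0.0023 0.0047 0.0005] [-0.0016  0.0004 -0.0012]
scene lid 1739 1874 [ 0.7148 -0.0324  0.1531] [-0.8432 -0.1124 -0.5256] 58.28864683182812 bar 33 [ 0.6627 -0.0524  0.2476]
top lid 105 116 [0.6985 0.0257 0.16  ] [-0.8362 -0.1011 -0.539 ] 57.384465262574615 bar 0 0
```

View pics/scene2.png

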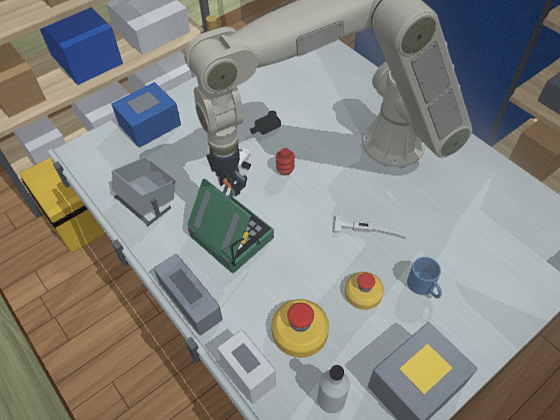

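The lid stands at about 58°, with the bar held at scene (230,185). I'll add 1.5°, ease the sideways load, then let go.

Call:
{"op": "carry_out", "data": {"increments": [[[-0.005,-0.006,-0.003,0,0,0],[-0.01,-0.011,-0.006,0,0,0],[-0.01,-0.011,-0.006,0,0,0]]]}}

```text
clock: 5.9
tcp_pos: [0.6618, -0.0439, 0.2432]
orientation: [-0.002, -0.063, 0.998, -0.001]
wrist_force: [-5.2, -2.0, -2.8]
finger_gap: 0.0491
grip_force: 47.5
```

Call:
{"op": "carry_out", "data": {"increments": [[[0,0,0,0,0,0],[0,0,0,0,0,0],[0,0,0,0,0,0],[0,0,0,0,0,0],[0,0,0,0,0,0]]], "jaw": 0}}

```text
clock: 6.52
tcp_pos: [0.6639, -0.0432, 0.2444]
orientation: [0.0, -0.063, 0.998, -0.0]
wrist_force: [-0.5, 0.5, 0.5]
finger_gap: 0.0854
grip_force: 0.0
```

```bash
python3 -c "
from h import *
inc([.496,.36,.33],np.radians(187.5))
lid()"
```

```text
6.525 [ 0.6639 -0.0432  0.2444] F [-0.5039  0.5077  0.4584] gap 0.08539451799794431 0.0 j [-0.1856  0.498   0.3082  1.3807  0.     -0.3121]
inc [ 0.2313  0.8424 -0.1714] [-0.      0.     -0.0007]
scene lid 1770 1876 [ 0.716  -0.0335  0.1529] [0.847  0.1084 0.5204] 58.642261008902565 bar 45 [ 0.6624 -0.0438  0.2493]
top lid 99 102 [0.6981 0.0329 0.161 ] [-0.8453 -0.086  -0.5274] 58.1711770356507 bar 0 0
```

The lid is at about 59° and free, well inside the band. I'll retreat straight up, then move over to the small sounder, closing the jaw once clear.

Call:
{"op": "carry_out", "data": {"increments": [[[0,0,-0.1,0,0,0],[0,0,-0.17,0,0,0],[0,0,-0.17,0,0,0],[0.03,0.1,-0.17,0,0,0],[0.06,0.21,-0.17,0,0,0]]]}}

```text
clock: 7.25
tcp_pos: [0.6202, 0.0573, 0.3275]
orientation: [-0.001, -0.062, 0.998, 0.0]
wrist_force: [0.3, 1.0, 0.9]
finger_gap: 0.0853
grip_force: 0.0
```

Call:
{"op": "carry_out", "data": {"increments": [[[0.17,0.63,0,0,0,0],[0.17,0.63,0,0,0,0],[0.17,0.63,0,0,0,0],[0.17,0.63,0,0,0,0],[0.17,0.63,0,0,0,0]]], "jaw": 1}}

```text
clock: 7.88
tcp_pos: [0.5007, 0.3477, 0.3281]
orientation: [-0.001, -0.063, 0.998, -0.0]
wrist_force: [0.7, -0.5, 0.0]
finger_gap: 0.0001
grip_force: 0.0
```

```bash
python3 -c "
from h import *
inc([.496,.36,.13],np.radians(187.5))
lid()
for n in ('scene','top'):
  for d in env.find_in(n,'plunger_top'): print(n,d)"
```

```text
7.875 [0.5007 0.3477 0.3281] F [ 0.6758 -0.4793  0.0402] gap 0.0001341432627376673 0.0 j [ 0.4754  0.3816  0.3324  1.5229 -0.0001  0.3491]
inc [0.0057 0.0258 0.3962] [-0.0001 -0.0002 -0.0007]
scene lid 1704 1833 [ 0.7156 -0.0313  0.153 ] [-0.847  -0.1121 -0.5196] 58.692632942018875 bar 73 [ 0.6586 -0.0409  0.246 ]
top lid 550 606 [ 0.7048 -0.0333  0.1645] [0.8422 0.1083 0.5282] 58.1180292527411 bar 67 [ 0.652  -0.0438  0.2464]
scene {'position': [0.7161, 0.3365, 0.1149], 'score': 0.89}
scene {'position': [0.5009, 0.3633, 0.0825], 'score': 0.63}
top {'position': [0.7098, 0.3319, 0.111], 'score': 0.75}
top {'position': [0.372, -0.1397, 0.0788], 'score': 0.51}
```

Call:
{"op": "carry_out", "data": {"increments": [[[0.006,0.026,0.12,0,0,0],[0.006,0.026,0.24,0,0,0],[0.006,0.026,0.36,0,0,0],[0.006,0.026,0.43,0,0,0],[0.006,0.026,0.43,0,0,0]]]}}

```text
clock: 8.7
tcp_pos: [0.4957, 0.3556, 0.1106]
orientation: [-0.003, -0.062, 0.998, -0.002]
wrist_force: [-0.0, -0.9, -0.0]
finger_gap: -0.0
grip_force: 0.0
```

```bash
python3 -c "
from h import *
inc([.496,.36,.085],np.radians(187.5))
c=env.read_camera('scene');u,v=proj(c,[.496,.36,.1]).astype(int)
cv2.imwrite('pics/s3.png',cv2.resize(c['frame'][v-60:v+60,u-80:u+80],None,fx=4,fy=4))"
```

```text
8.7 [0.4957 0.3556 0.1106] F [-0.0374 -0.8901 -0.023 ] gap -3.275248011488003e-05 0.0 j [ 0.4909  0.4585 -0.0894  1.0306 -0.0004  0.3671]
inc [-0.0021  0.0089  0.0511] [-0.0005 -0.0011 -0.0011]
```

View pics/s3.png

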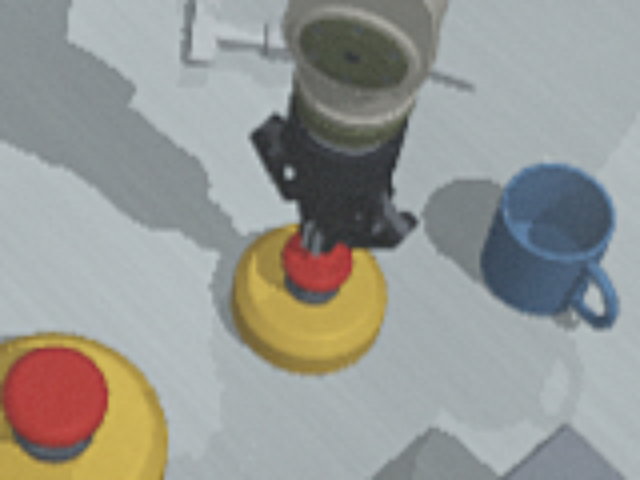

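The closed fingertips hang just above the small sounder's red head, which is at crop (317,260). I'll press and hold.

Call:
{"op": "carry_out", "data": {"increments": [[[-0.002,0.008,0.02,0,0,0],[-0.002,0.008,0.035,0,0,0],[-0.002,0.008,0.05,0,0,0],[-0.002,0.008,0.056,0,0,0],[-0.002,0.008,0.056,0,0,0]]]}}

```text
clock: 9.38
tcp_pos: [0.4993, 0.3634, 0.0876]
orientation: [0.002, -0.063, 0.998, 0.001]
wrist_force: [1.0, -0.3, 7.1]
finger_gap: -0.0001
grip_force: 3.4
```

Call:
{"op": "carry_out", "data": {"increments": [[[0,0,0.006,0,0,0],[0,0,0.012,0,0,0],[0,0,0.012,0,0,0],[0,0,0.012,0,0,0],[0,0,0.012,0,0,0]]]}}

```text
clock: 10.0
tcp_pos: [0.4993, 0.3635, 0.0848]
orientation: [0.003, -0.063, 0.998, 0.001]
wrist_force: [-4.3, -3.6, 23.7]
finger_gap: 0.0003
grip_force: 11.8
```

The force has risen to 24 N against a spring of about 9 N, and z is 0.085, so the plunger is on its stop. I'll hold for over a second, then release.

Call:
{"op": "carry_out", "data": {"increments": [[[0,0,0,0,0,0],[0,0,0,0,0,0],[0,0,0,0,0,0],[0,0,0,0,0,0],[0,0,0,0,0,0]]]}}

```text
clock: 10.62
tcp_pos: [0.4993, 0.3635, 0.0848]
orientation: [0.003, -0.063, 0.998, 0.001]
wrist_force: [-4.1, -3.7, 23.9]
finger_gap: 0.0
grip_force: 11.8
```

Call:
{"op": "carry_out", "data": {"increments": [[[0,0,0,0,0,0],[0,0,0,0,0,0],[0,0,0,0,0,0],[0,0,0,0,0,0],[0,0,0,0,0,0]]]}}

```text
clock: 11.25
tcp_pos: [0.4993, 0.3635, 0.0848]
orientation: [0.003, -0.063, 0.998, 0.001]
wrist_force: [-3.5, -3.1, 23.7]
finger_gap: -0.0001
grip_force: 11.8
```

Call:
{"op": "carry_out", "data": {"increments": [[[0,0,-0.03,0,0,0],[0,0,-0.08,0,0,0],[0,0,-0.2,0,0,0],[0,0,-0.3,0,0,0],[0,0,-0.3,0,0,0]]]}}

```text
clock: 11.88
tcp_pos: [0.4997, 0.3639, 0.2352]
orientation: [0.004, -0.063, 0.998, 0.002]
wrist_force: [0.7, -0.4, -1.2]
finger_gap: -0.0003
grip_force: 0.0
```

Call:
{"op": "carry_out", "data": {"increments": [[[0,0,0,0,0,0],[0,0,0,0,0,0],[0,0,0,0,0,0]]]}}

```text
clock: 12.25
tcp_pos: [0.4971, 0.3623, 0.2286]
orientation: [-0.001, -0.063, 0.998, -0.001]
wrist_force: [-0.2, 0.2, 0.3]
finger_gap: -0.0
grip_force: 0.0
```

```bash
python3 -c "
from h import *
inc([.496,.36,.25],np.radians(187.5))
lid('4')
c=env.read_camera('scene');P=cloud(c);h=cv2.cvtColor(c['frame'],cv2.COLOR_BGR2HSV)
m=(abs(P[...,0]-.5)<.06)&(abs(P[...,1]-.36)<.06)&((h[...,0]<6)|(h[...,0]>174))&(h[...,1]>130)
print(m.sum(),np.percentile(P[m][:,2],[50,80,95]))
c=dict(np.load('scene0.npz'));P=cloud(c);h=cv2.cvtColor(c['frame'],cv2.COLOR_BGR2HSV)
m=(abs(P[...,0]-.5)<.06)&(abs(P[...,1]-.36)<.06)&((h[...,0]<6)|(h[...,0]>174))&(h[...,1]>130)
print(m.sum(),np.percentile(P[m][:,2],[50,80,95]))"
```

```text
12.25 [0.4971 0.3623 0.2286] F [-0.232   0.2465  0.2862] gap -8.75859585270218e-06 0.0 j [ 0.4995  0.401   0.1196  1.2925 -0.0001  0.373 ]
inc [ 0.003  -0.0044 -0.0428] [-0.0002 -0.0004 -0.0007]
scene lid 1703 1829 [ 0.7155 -0.0304  0.1529] [-0.8458 -0.1097 -0.5221] 58.526311206743806 bar 73 [ 0.6587 -0.0407  0.2463]
top lid 565 612 [ 0.7043 -0.0334  0.1652] [0.8408 0.1096 0.5302] 57.983966013579696 bar 68 [ 0.6518 -0.0438  0.2465]
208 [0.0782 0.0814 0.0838]
210 [0.0784 0.0812 0.0841]
```

View pics/scene4.png

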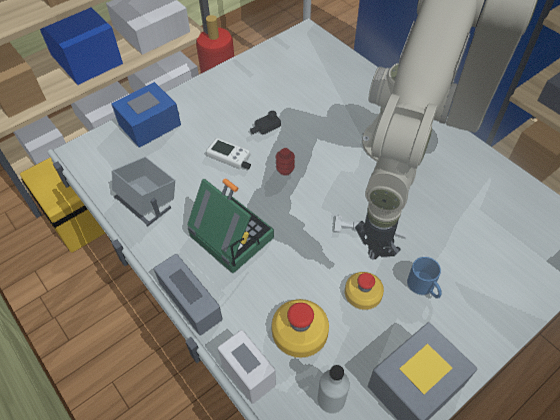

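The lid stands at scene (222,215), about 58.5° open. The plunger at (366,282) is back at its starting height, the arm is clear, and the bystanders are where they were.

```bash
python3 -c "
from workcell import env
print(env.hand_in())"
```

```text
the job is handed in; nothing more can be done
None
```

The job is handed in, with no verdict returned: the lid stands free at about 58–59° open, the small sounder's plunger was held on its stop for over a second and sprang back up, and nothing else on the counter was disturbed.

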